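# Set a flower easel's leg to length

## Task

A folded flower easel lies in a bench jig: lower the cradle's lid gently until it is fully shut over the tube, then draw the sprung leg out until its yellow pointer is level with the green flag. With the leg held there at the flag, and not before, squeeze the red cam lever fully closed against the white fin, and finish still squeezing lever and fin between the fingers so that the leg stays at the flag (I will put the locking pin in). Leave the other things on the bench where they are.

Things in the scene. Friction and masses are not known exactly. Their poses are not given: they have to be found in the camera images.
- jig: plywood board 270 x 550 x 18 mm, fixed; on it a wooden cradle and a folded easel. Origin: centre of the underside. Its -y is the way the leg draws out (outward), its +x the side of flag, lever and lid hinge, z up. Two folded legs lie at x = -85 and -112 mm, under 40 mm high; the easel's head at y = 235 to 270 mm is 74 mm high
- tube_mid (a point): middle of the wooden cradle, on the axis of the leg's outer tube (aluminium, 34 mm square), 60 mm above the bench. The tube lies along the jig's y and reaches 110 mm outward of this point; the cradle is 100 mm (x) by 130 mm (y), walls 85 mm high
- cradle_lid (a joint): angle of the cradle's wooden lid (blue panel and blue tab): 0 shut (level), grows as it opens, starts 0.85 to 1.25 rad open, so its outer face can be pushed from above. Stiff friction hinge: it stays where it is left; 2 to 4 N at the tab moves it
- lid_hinge (a point): point on the lid's hinge line, at the middle of its length; the line runs along the jig's y, 88 mm above the bench, at the cradle's +x side; when shut the lid reaches from it 136 mm towards the jig's -x
- lid_tab (a point): centre of the outer (upper when shut) face of the lid's blue tab, 32 x 50 x 8 mm; 122 mm from the hinge line, 95 mm above the bench when shut
- easel_leg (a joint): how far the leg is drawn out of its tube, m; 0 = home, where it starts, up to 0.18. A spring always pulls it home with 4 to 7 N, so it goes back when let go. Its outer end carries a black head, 100 mm (jig x) by 64 mm (y), top 72 mm above the bench; on the head stand the white fin, the red lever and, at the outer end, the grey end plate
- fin_center (a point): centre of the white fin, a fixed upright block of the leg 14 mm thick along the jig's x, 48 mm long along y, from 72 to 122 mm above the bench; this point is 99 mm above the bench. Fin and shut lever together are 28 mm thick; their middle is 7 mm to the jig's +x of this point
- plate_face (a point): middle of the inner face of the grey end plate, 28 mm outward of the fin's centre; the plate is 100 mm wide (jig x), 8 mm thick, up to 118 mm above the bench, part of the leg. Fingers standing astride fin and lever push this face by moving outward, and so draw the leg
- cam_lever (a joint): how far the cam lever has been slid towards the fin, m; 0 open, 0.014 fully closed. A spring of 2 to 5 N opens it again when let go
- lever_center (a point): centre of the red cam lever, an upright block 13 mm thick along the jig's x, 44 mm long along its y, from 74 to 121 mm above the bench, on the +x side of the fin, riding on the leg; it slides along the jig's x only. Open, fin and lever together measure 42 mm across
- leg_pointer (a point): tip of the yellow pointer that sticks out of the leg's head to the jig's +x, level with the grey end plate, 60 mm above the bench; it moves with the leg
- flag_mark (a point): the green flag, a 4 mm thick upright plate on the wooden rule beside the leg, up to 70 mm above the bench, fixed; the leg is at length when the pointer tip has the same position as this point along the jig's y. It stands 60 to 140 mm outward of the pointer at the start; axes as the jig's
- ribbon_spool: bystander: orange ribbon spool, 48 mm across, 26 high, on the board behind the lid
- wire_coil: bystander: copper wire coil, 42 mm across, 26 high, on the board beside the spool
- screwdriver: bystander: screwdriver lying on the bench on the left
- clay_pot: bystander: terracotta pot, 100 mm across, 90 high, on the right
- leaf_shine: bystander: green bottle, 56 mm across, 170 high, at the back
- bead_jar: bystander: amber jar, 68 mm across, 90 high, at the back
- foam_brick: bystander: green foam brick 80 x 110 x 60 mm, on the left

How it is judged (in metres and radians):
On the way, in this order (a step that is already met when the one before it is completed fails the run):
1. the cradle's lid is shut (value of joint cradle_lid below 0.06 rad), for 0.2 s.
2. the lid still shut, the leg is drawn out to the flag with the cam lever still open (value of joint cradle_lid below 0.06 rad and y of leg_pointer in the frame of flag_mark between -0.006 and 0.006 m and value of joint cam_lever below 0.005 m), for 0.2 s.
3. the cam lever is squeezed closed by the fingers with the leg at the flag (value of joint cradle_lid below 0.06 rad and y of leg_pointer in the frame of flag_mark between -0.006 and 0.006 m and value of joint cam_lever above 0.0115 m and contact force between the fingers and cam_lever_c0 above 3 N and contact force between the fingers and easel_leg_c3 above 3 N), for 0.2 s.
At the end, for the whole second after the job is handed in: lid shut (under 0.06 rad), pointer within 6 mm of the flag along the leg and at rest, cam lever at least 11.5 of its 14 mm closed, and the fingers still pressing on both the lever and the fin with more than 3 N each (all of step 3 and velocity of joint easel_leg between -0.01 and 0.01 m/s); the arm keeps its last pose, push and grip.
It fails at once if the lid is slammed (closing faster than 3 rad/s) (velocity of joint cradle_lid below -3 rad/s).
It fails at once if a bystander is moved more than 25 mm (distance of any of ribbon_spool, wire_coil, screwdriver, clay_pot, leaf_shine, bead_jar, foam_brick from where it was at the start of the episode above 0.025 m).
It also fails if it takes over 48 s, if anything falls off the work surface, if the arm or the gripper's body presses on something with over 40 N, if the wrist force passes 120 N, or if a joint passes its speed limit or range.

## Robot

A 6-joint arm with a two-finger parallel gripper is mounted at the origin on the work surface. World frame = base frame: x ahead of the robot, y to its left, z up, the work surface at z = 0. Lengths are in mm, angles in rad, forces in N, time in s.
With the tool pointing down it reaches from about 400 to 925 mm from the base axis. Payload 12.5 kg.
Tool frame: the origin (TCP) lies where the fingers leave the gripper's body, on its centre line; the fingertips stand 78 mm ahead of it and the grasp point (between the pads) lies 59 mm ahead of it (env.tip_extent is the distance from the TCP to the fingertips, in mm); z points along the fingers, y is the direction in which the jaws open and shut (so a half turn about z gives the same grasp; the last joint's range is limited). The gripper opens to 95 mm and grips with 3 to 60 N. Pads are 20 mm wide; open, the fingers measure 119 mm over their backs; the gripper's body (75 mm by 180 mm) begins 59 mm behind the grasp point.
Start: joints at [-1.361, 0.491, 1.559, -0, 1.092, -0.106], TCP at [194.132, -594.096, 292.261] pointing down, gripper open.
Joint ranges: [-3.1, 3.1], [-0.84, 2.19], [0.05, 2.79], [-1.13, 4.28], [0.06, 2.93], [-2.69, 2.69]. Speed limits (rad/s): [2.22, 2.22, 2.79, 3.14, 3.14, 3.14].

## Interface

Orientations are given as [roll, pitch, yaw] about the fixed x, y, z axes, in that order (R = Rz(yaw) Ry(pitch) Rx(roll)).
In Python, from cell import env gives the robot as it stands. The module is installed in compiled form; this text tells all that it offers.
- The arm moves only by the tool play_rows, never from a script. Its argument "targets" is a list of rows, each an object with "linear": the shift along the tool's x, y, z in mm, a list of three; "turn": the turn about the tool's z in rad. A call has 1 to 20 rows; each row is the pose to reach, as a shift and turn from the pose commanded when the call began, along the tool's axes at that moment; what a row does not reach only later rows make up. A row lasts 1/8 s, in which the tool goes at most 62.5 mm and 10.7 degrees, less where a joint would pass 70% of its speed; a pose out of reach is approached as far as the arm can. A call with a gripper value outside its range is refused whole. "hand" is the finger opening in mm, from 0 to 95.1, set as the call begins (left out, the last holds). The fingers move at their own pace and stop on an object; the grip force is fixed at half the most. Time passes only in rows, so rows that repeat a pose let the fingers close. It gives the time, the measured TCP pose, the force and the opening at its end, in the units of the state.
- env.state(): the state, without advancing time (a new reading comes with each control period).
- env.read_camera(name): name is "scene" or "top" or "wrist"; returns (picture, depth): 480x640x3 uint8, red, green, blue; 480x640 float32, mm along the optical axis (not along the pixel's ray), 0 where there is no reading.
- env.camera_params(name): a dict with "fx", "fy", "cx", "cy" (pixels), "R" (3x3) and "t" (3): a world point X has camera coordinates R X + t. Camera axes: x right, y down, z forward; pixel columns grow to the right and rows downward; lengths in mm; the calibration is good to about 2 mm. A picture is of the moment at which its call begins: read the wrist's pose just before it. camera_params takes no time and is no camera call; for the wrist camera it gives the pose at the moment of the call.
- env.job_done(): hands the job in, once; it reports no verdict.
The state is a dict: "t": time; "joints": joint angles; "qvel": joint speeds; "tau": joint torques, N m; "eef_pos": TCP position; "tcp_rot": TCP orientation; "ft_force": force on the tool from outside, world axes, zero at the start; "moment": the same for the moment, N m; "opening": opening from 0.0 (shut) to 1.0 (fully open).
Only numpy, scipy, OpenCV 4.12 (cv2) and the standard library are available. Lean on these libraries where they do the work, as an engineer would, in place of code of your own. Each camera call takes 0.05 s, during which the arm holds its last target.

## Working session

There is one attempt and no reset: what is moved stays moved. The work goes in short steps, Python scripts to look and compute and a tool call to move; the robot and the scene stay as the last step left them, time stands still between calls to the robot, and variables do not carry over. Pictures are saved under pics/ and viewed, and the job is handed in when it is done.

Besides the shell and the picture viewer there is one more tool, called after "Call:" as name(argument=value, ...) on one line, values as JSON. play_rows: Moves the arm, as the interface text tells. Its arguments: {"type":"object","properties":{"targets":{"type":"array","items":{"type":"object","properties":{"linear":{"type":"array","items":{"type":"number"}},"turn":{"type":"number"}}}},"hand":{"type":"number"}},"required":["targets"]}

```bash
mkdir -p pics
cat > h.py <<'E'
import numpy as np, cv2
from cell import env
def snap(name,fn):
    p=env.camera_params(name); im,d=env.read_camera(name)
    cv2.imwrite('pics/'+fn+'.png',im[:,:,::-1]); np.savez('pics/'+fn+'.npz',im=im,d=d,**{k:np.array(v) for k,v in p.items()})
    return im,d,p
def load(fn):
    z=np.load('pics/'+fn+'.npz'); return z['im'],z['d'],{k:z[k] for k in ['fx','fy','cx','cy','R','t']}
def pts(d,p):
    v,u=np.mgrid[0:480,0:640]
    c=np.stack([(u-p['cx'])/p['fx']*d,(v-p['cy'])/p['fy']*d,d],-1)
    return (c-np.array(p['t']))@np.array(p['R'])
E
python3 - <<'E'
from h import *
print(env.state(), env.tip_extent)
for n in ['scene','top','wrist']:
    snap(n,n+'0')
E
```

```text
{'t': 0.0, 'joints': array([-1.36058087e+00,  4.91579689e-01,  1.55945960e+00, -1.82836412e-05,
        1.09169803e+00, -1.05619490e-01]), 'qvel': array([ 3.51861781e-05,  4.41247018e-04, -2.07671414e-03, -2.12123489e-04,
        8.77976412e-04,  4.03878821e-04]), 'tau': array([ 9.54511706e-04, -6.12640285e+01, -2.58178854e+01,  6.92378869e-02,
        4.82811104e-02, -1.16517635e-04]), 'eef_pos': array([ 194.1047826 , -593.92599965,  291.64569672]), 'tcp_rot': array([-3.14045266e+00, -1.04549191e-04,  3.15843328e-01]), 'ft_force': array([0.90855035, 1.23430115, 0.35892162]), 'moment': array([-0.03460607, -0.01828062,  0.01738944]), 'opening': 1.001585881734812} 77.60000000000001
```

View pics/scene0.png

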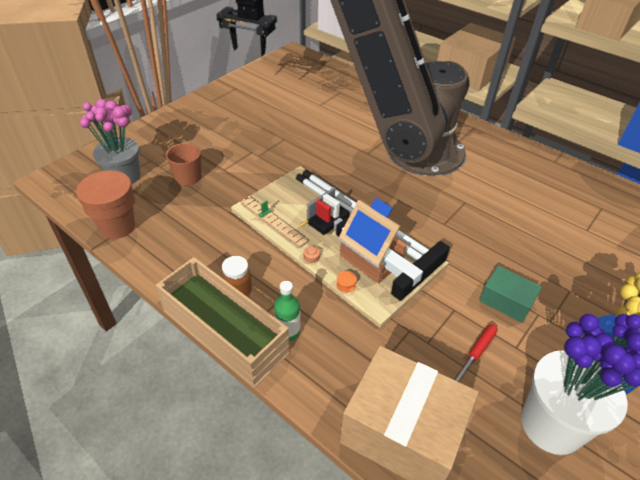

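View pics/top0.png

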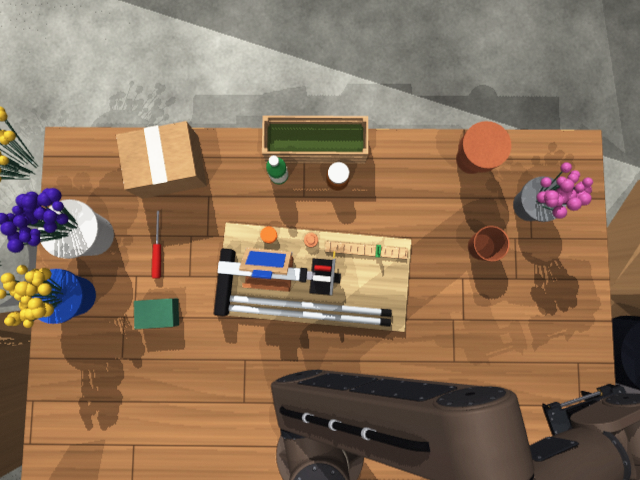

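View pics/wrist0.png

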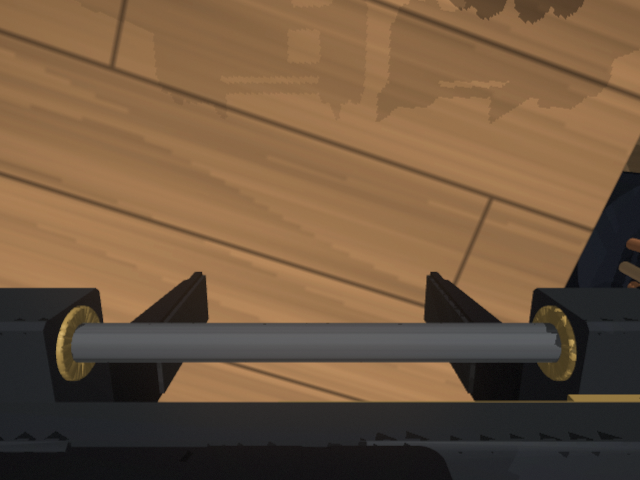

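```bash
cat >> h.py <<'E'
def masks(im):
    hsv=cv2.cvtColor(im,cv2.COLOR_RGB2HSV); H,S,V=[hsv[...,i].astype(int) for i in range(3)]
    return dict(red=((H<5)|(H>175))&(S>190)&(V>90),green=(H>45)&(H<80)&(S>130)&(V>60),blue=(H>105)&(H<125)&(S>170)&(V>80),
      yellow=(H>24)&(H<33)&(S>170)&(V>120),white=(S<30)&(V>170),orange=(H>=8)&(H<14)&(S>200)&(V>180))
E
python3 - <<'E'
from h import *
for n in ['top0','scene0']:
    im,d,p=load(n); P=pts(d,p); 
    roi=(P[...,0]>330)&(P[...,0]<900)&(abs(P[...,1])<420)&(P[...,2]>8)&(P[...,2]<260)&(d>0)
    print(n,p['fx'],(-p['R'].T@p['t']).round())
    for k,m in masks(im).items():
        m=(m&roi).astype(np.uint8); nn,l,s,c=cv2.connectedComponentsWithStats(m)
        for i in range(1,nn):
            if s[i,4]>=6:
                q=P[l==i]; print(k,s[i,4],c[i].round(1),np.median(q,0).round(),q.min(0).round(),q.max(0).round())
    # board color region
E
```

```text
top0 485.1170864825888 [ 451.   -2. 1435.]
red 79 [322.2 267.4] [523.  -3. 123.] [515. -25.  70.] [532.  19. 128.]
green 219 [276.6 168.9] [794. 122. 116.] [777. 102.  95.] [828. 153. 145.]
green 44 [378.  250.6] [ 575. -163.   38.] [ 561. -171.   29.] [ 593. -159.   76.]
blue 454 [265.8 258.8] [543. 148. 138.] [523. 100. 108.] [567. 198. 166.]
blue 126 [261.6 273.8] [500. 151. 197.] [493. 128. 182.] [511. 175. 206.]
white 72 [273.1 159.9] [806. 130. 170.] [794. 119.  64.] [845. 141. 174.]
white 333 [337.9 172.3] [794. -47.  90.] [765. -75.   8.] [845. -18.  99.]
white 313 [231.1 268.4] [519. 254.  77.] [502. 194.  17.] [542. 289. 182.]
white 202 [288.8 274.3] [503.  86.  78.] [492.  61.  15.] [526. 137. 177.]
white 128 [317.9 277.1] [496.   8. 121.] [486. -25.  16.] [517.  39. 129.]
white 405 [277.4 302.8] [424. 131.  38.] [408. -41.  16.] [443. 254.  48.]
white 457 [278.4 312.2] [397. 133.  37.] [382. -38.  15.] [417. 260.  46.]
white 176 [360.9 309.1] [ 409. -115.   36.] [ 398. -170.   11.] [419. -61.  45.]
white 179 [360.  318.7] [ 381. -113.   37.] [ 372. -167.   15.] [391. -58.
[... 927 characters left out ...]
[498.  28.  67.] [517.  35.  76.]
white 284 [413.6 246.7] [415. 221.  35.] [380. 157.  15.] [481. 263.  75.]
white 8 [340.  239.9] [569.  88.  90.] [568.  83.  86.] [571. 100.  92.]
white 6 [347.5 245. ] [571. 113.  90.] [568. 104.  85.] [574. 124.  92.]
white 6 [354.5 250. ] [573. 137.  91.] [571. 129.  89.] [575. 146.  92.]
white 587 [400.5 265.1] [528. 238.  75.] [454. 188.  14.] [554. 290.  82.]
white 22 [367.7 259.5] [577. 179.  90.] [573. 152.  84.] [581. 208.  92.]
white 451 [234.2 266.7] [799. -42.  89.] [767. -76.  70.] [826. -16.  95.]
white 138 [285.3 287.3] [811. 131. 169.] [794. 118. 151.] [821. 143. 175.]
white 10 [293.9 320.6] [813. 156.  76.] [805. 154.  65.] [820. 158.  79.]
```

Run:
```python
from h import *
im,d,p=load('top0')
c=im[210:340,200:430]; cv2.imwrite('pics/tc.png',cv2.resize(c,None,fx=3.4,fy=3.4,interpolation=cv2.INTER_CUBIC)[:,:,::-1])
im,d,p=load('scene0')
c=im[160:330,225:460]; cv2.imwrite('pics/sc.png',cv2.resize(c,None,fx=3.4,fy=3.4,interpolation=cv2.INTER_CUBIC)[:,:,::-1])
```

```text
(no output)
```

View pics/tc.png

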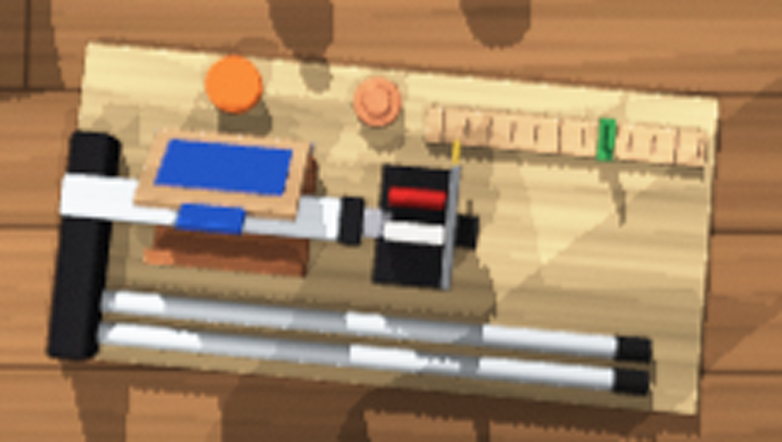

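View pics/sc.png

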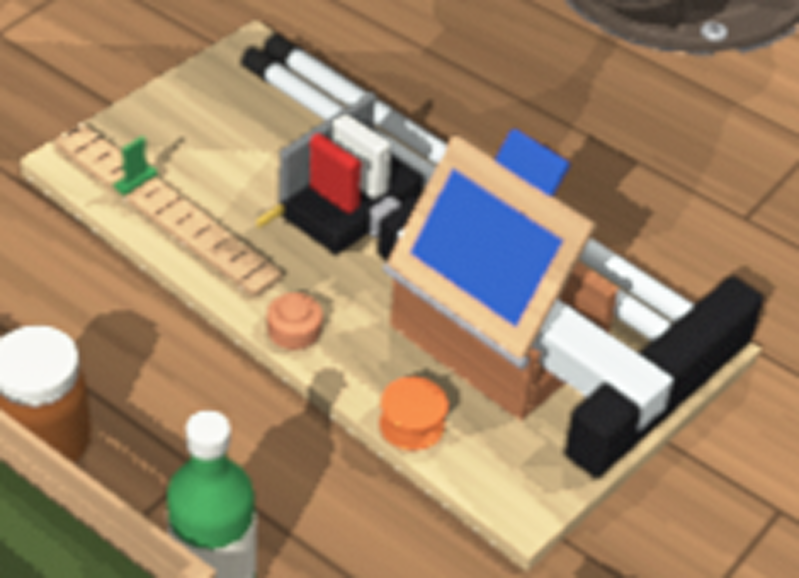

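Run:
```python
from h import *
s=env.state(); p=env.camera_params('wrist'); R=np.array(p['R']);C=-R.T@np.array(p['t'])
y=s['tcp_rot'][2]; T=np.array([[np.cos(y),np.sin(y),0],[np.sin(y),-np.cos(y),0],[0,0,-1]]).T
T=np.array([[np.cos(y),np.sin(y),0],[np.sin(y),-np.cos(y),0],[0,0,-1]])
print('cam in tool',T@(C-s['eef_pos']),'axes cam x,y,z in tool',(T@R.T).T.round(3),p['fx'])
im,d,p=load('top0');P=pts(d,p)
# jig yaw from folded legs
m=(masks(im)['white'])&(P[...,0]<450)&(P[...,0]>370)&(abs(P[...,1])<260)&(P[...,2]>28)&(P[...,2]<42)
q=P[m]; 
for sel in (q[:,0]-.061*q[:,1]>402.5,q[:,0]-.061*q[:,1]<=402.5):
    a=np.polyfit(q[sel,1],q[sel,0],1); print('slope',a,sel.sum())
```

```text
cam in tool [ 67.72992421   0.55786001 -92.33006858] axes cam x,y,z in tool [[ 0.     1.     0.001]
 [-0.971  0.001 -0.24 ]
 [-0.24  -0.001  0.971]] 415.4431991725581
slope [7.34839094e-02 4.15698084e+02] 522
slope [7.41064915e-02 3.89033485e+02] 571
```

Call:
play_rows(targets=[{"linear":[120,-100,-38],"turn":-0.15},{"linear":[490,-401,-38],"turn":-1.18},{"linear":[490,-401,-38],"turn":-1.18},{"linear":[490,-401,-38],"turn":-1.18},{"linear":[490,-401,-38],"turn":-1.18},{"linear":[490,-401,-38],"turn":-1.18},{"linear":[490,-401,-38],"turn":-1.18},{"linear":[490,-401,-38],"turn":-1.18},{"linear":[490,-401,-38],"turn":-1.18},{"linear":[490,-401,-38],"turn":-1.18},{"linear":[490,-401,-38],"turn":-1.18},{"linear":[490,-401,-38],"turn":-1.18},{"linear":[490,-401,-38],"turn":-1.18},{"linear":[490,-401,-38],"turn":-1.18},{"linear":[490,-401,-38],"turn":-1.18},{"linear":[490,-401,-38],"turn":-1.18}], hand=0)

```text
t: 2.15
eef_pos: [535.2, -61.2, 330.3]
tcp_rot: [3.141, 0.0, 1.495]
ft_force: [-0.5, -0.4, 0.0]
opening: 0.002
```

Run:
```python
from h import *
snap('wrist','w1')
print(env.state()['eef_pos'],env.state()['tcp_rot'],env.state()['opening'],env.state()['t'])
```

```text
[535.2676216  -61.02950261 330.28191997] [3.14146722e+00 1.23238142e-04 1.49530947e+00] 0.003039125079982473 2.2
```

View pics/w1.png

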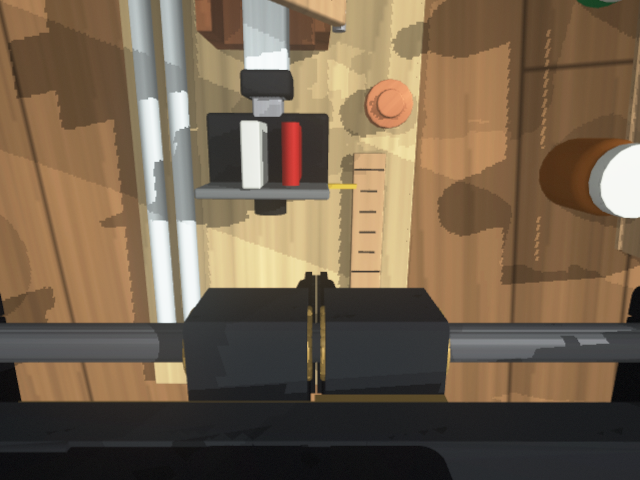

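The wrist view shows fin (253,153), lever (291,153), plate (260,190), pointer tip (355,186). The flag is hidden by the gripper.

```bash
cat >> h.py <<'E'
def ray(p,u,v,z):
    R=np.array(p['R']);C=-R.T@np.array(p['t']); d=R.T@np.array([(u-p['cx'])/p['fx'],(v-p['cy'])/p['fy'],1.]); return C+d*(z-C[2])/d[2]
E
python3 - <<'E'
from h import *
im,d,p=load('w1'); P=pts(d,p); M=masks(im)
def show(n,m):
    q=P[m]; 
    if len(q)<5: print(n,'none');return
    # fit axes of top
    r=cv2.minAreaRect(q[:,:2].astype(np.float32)); print(n,len(q),q.mean(0).round(1),q[:,2].min().round(),q[:,2].max().round(),'rect',np.round(r[0],1),np.round(r[1],1),round(r[2],2))
show('fin',M['white']&(P[...,2]>119)&(P[...,2]<126)&(P[...,0]<530))
show('lever',M['red']&(P[...,2]>117)&(P[...,2]<125)&(P[...,0]<560))
S=im.astype(int).max(-1)-im.astype(int).min(-1)
show('plate',(S<30)&(P[...,2]>115)&(P[...,2]<121)&(P[...,1]<-20)&(P[...,0]>400)&(P[...,0]<600))
show('pointer',M['yellow'])
q=P[M['yellow']]; print(q[np.argsort(q[:,0])[::-1][:4]].round(1))
show('headtop',(im.max(-1)<60)&(P[...,2]>69)&(P[...,2]<75)&(P[...,1]<60)&(P[...,1]>-40)&(P[...,0]>400))
m=M['white']&(P[...,2]>30)&(P[...,2]<41)&(P[...,0]<450)
q=P[m]; 
t=q[:,0]-.07*q[:,1]; c=(t.min()+t.max())/2
for s in (t>c,t<=c): print('leg',np.polyfit(q[s,1],q[s,0],1).round(3),s.sum())
# board right edge
b=(P[...,2]>14)&(P[...,2]<22)
xs=[]
for v in range(20,280,10):
    u=np.where(b[v])[0]
    if len(u): xs.append((P[v,u[-1],1],P[v,u[-1],0],u[-1]))
xs=np.array(xs); print(np.polyfit(xs[:,0],xs[:,1],1), xs[:3].round(1),xs[-3:].round(1))
for n in ['top0','scene0']:
    i2,d2,p2=load(n);P2=pts(d2,p2);g=masks(i2)['green']&(abs(P2[...,1]+165)<15)&(P2[...,0]<610)&(P2[...,2]>20)
    q=P2[g];print('flag',n,np.c_[q,np.argwhere(g)[:,::-1]][np.argsort(q[:,2])[::-1][:12]].round(0).tolist(), q[q[:,2]>45].mean(0).round(1))
E
```

```text
fin 1235 [494.2  -1.7 121.7] 119.0 124.0 rect [493.9  -2.4] [46.8 13.2] 85.5
lever 16 [526.8  -3.2 121.7] 120.0 124.0 rect [527.1  -3.3] [34.   1.3] 84.99
plate 1475 [498.  -30.4 117.6] 115.0 121.0 rect [498.2 -27.5] [14.8 98.9] 85.2
pointer none
[]
headtop 4942 [499.3   2.8  71.8] 69.0 75.0 rect [501.7  14.7] [83.8 98.6] 86.13
leg [7.60000e-02 4.16374e+02] 3008
leg [7.50000e-02 3.89694e+02] 3952
[-5.42580576e-01  7.29067165e+02] [[100.5 644.1 423. ]
 [ 92.2 642.9 422. ]
 [ 83.9 641.7 421. ]] [[-126.2  846.   629. ]
 [-120.3  624.2  407. ]
 [-131.   624.   407. ]]
flag top0 [[566.0, -163.0, 76.0, 379.0, 253.0], [581.0, -163.0, 74.0, 379.0, 248.0], [575.0, -163.0, 74.0, 379.0, 250.0], [586.0, -166.0, 74.0, 380.0, 246.0], [569.0, -163.0, 74.0, 379.0, 252.0], [572.0, -163.0, 72.0, 379.0, 251.0], [578.0, -164.0, 71.0, 379.0, 249.0], [584.0, -164.0, 70.0, 379.0, 247.0], [587.0, -164.0, 68.0, 379.0, 246.0], [570.0, -161.0, 67.0, 378.0, 252.0], [581.0, -167.0, 67.0, 380.0, 248.0], [584.0, -167.0, 66.0, 380.0, 247.0]] [ 576.5 -163.5   65.8]
flag scene0 [[584.0, -161.0, 71.0, 263.0, 203.0], [586.0, -163.0, 68.0, 262.0, 204.0], [582.0, -164.0, 64.0, 263.0, 204.0], [572.0, -166.0, 64.0, 265.0, 202.0], [576.0, -166.0, 63.0, 264.0, 203.0], [570.0, -164.0, 63.0, 266.0, 202.0], [574.0, -164.0, 62.0, 265.0, 203.0], [578.0, -164.0, 62.0, 264.0, 204.0], [584.0, -166.0, 61.0, 262.0, 205.0], [570.0, -164.0, 60.0, 266.0, 203.0], [574.0, -164.0, 59.0, 265.0, 204.0], [576.0, -162.0, 58.0, 265.0, 205.0]] [ 578.8 -164.    56.5]
```

Run:
```python
from h import *
a=-.078; ex=np.array([np.cos(a),np.sin(a)]); ey=np.array([-np.sin(a),np.cos(a)]); F=np.array([494,-2.2])
for n in ['top0','scene0']:
    im,d,p=load(n);P=pts(d,p);m=masks(im)['blue']&(P[...,0]>480)&(P[...,0]<600)&(P[...,1]>90)&(P[...,1]<210)&(P[...,2]>90)
    q=P[m]; X=(q[:,:2]-F)@ex; Y=(q[:,:2]-F)@ey; Z=q[:,2]
    A=np.polyfit(X,Z,1); r=Z-np.polyval(A,X); k=abs(r)<5; A=np.polyfit(X[k],Z[k],1)
    for nm,s in (('panel',Z<172),('tab',Z>176)):
        B=np.polyfit(X[s],Z[s],1); print(n,nm,'ang',np.arctan(-B[0]),'X',X[s].min(),X[s].max(),'Y',Y[s].min(),Y[s].max(),Y[s].mean(),'Z',Z[s].min(),Z[s].max())
    th=np.arctan(-A[0]); # hinge: point with z=88 offset 7 below plane along normal (sin,cos)
    print('theta',th,'hingeX', (np.polyval(A,0)-(88+7*np.cos(th)))/(-A[0])-7*np.sin(th))
```

```text
top0 panel ang 0.9601243047832614 X 19.620001902317455 57.18062808507674 Y 105.58201649442867 202.56915150355505 153.51481107208105 Z 108.0477176880667 165.9172420988079
top0 tab ang 0.8395241633697642 X -13.8169273828606 4.010796370483031 Y 130.03415045848536 176.79799517622044 153.53192051591094 Z 181.6124895050549 205.76755604745438
theta 0.9361573065968734 hingeX 65.70820957416247
scene0 panel ang 0.9451749311191475 X 19.20314543137002 60.53097513137849 Y 106.29878638367165 202.7109149851478 155.2868959844939 Z 107.23311964235438 167.22347994017548
scene0 tab ang 0.8626798841869537 X -11.353287736381075 6.0264290963160265 Y 131.09281529366405 179.22710972782556 156.57474977030503 Z 179.25521991214094 204.23790905202065
theta 0.9327078784740687 hingeX 67.15278867122606
```

Call:
play_rows(targets=[{"linear":[60,-4,5]},{"linear":[120,-10,15]},{"linear":[170,-15,30]},{"linear":[210,-17,38]},{"linear":[210,-20,50]},{"linear":[210,-26,58]},{"linear":[210,-32,65]},{"linear":[210,-39,71]},{"linear":[210,-45,75]},{"linear":[210,-52,82]},{"linear":[210,-57,88]},{"linear":[210,-63,95]},{"linear":[210,-68,102]},{"linear":[210,-72,110]},{"linear":[210,-76,117]}])

```text
validation failed for argument at $.ta...
```

Run:
```python
from h import *
snap('scene','s2');print(env.state()['ft_force'])
im,d,p=load('s2'); c=im[130:330,225:460]; cv2.imwrite('pics/s2c.png',cv2.resize(c,None,fx=2.5,fy=2.5)[:,:,::-1])
```

```text
[0.17715354 0.30780715 0.54237448]
```

View pics/s2c.png

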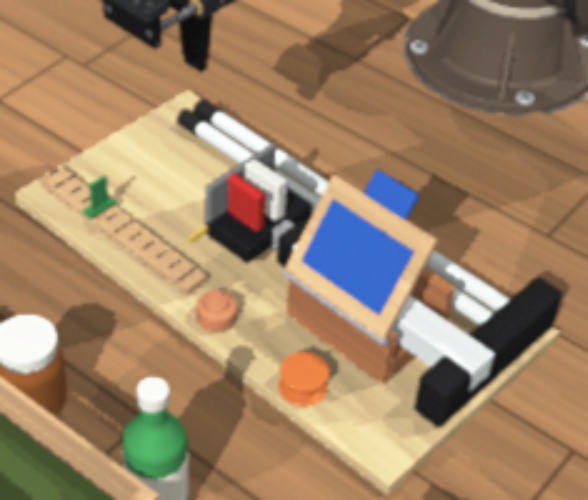

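The move was refused because "turn" is required in each row. The arm has not moved, and the lid is still open.

Call:
play_rows(targets=[{"linear":[60,-4,5],"turn":0},{"linear":[120,-10,15],"turn":0},{"linear":[170,-15,30],"turn":0},{"linear":[210,-17,38],"turn":0},{"linear":[210,-20,50],"turn":0},{"linear":[210,-26,58],"turn":0},{"linear":[210,-32,65],"turn":0},{"linear":[210,-39,71],"turn":0},{"linear":[210,-45,75],"turn":0},{"linear":[210,-52,82],"turn":0},{"linear":[210,-57,88],"turn":0},{"linear":[210,-63,95],"turn":0},{"linear":[210,-68,102],"turn":0},{"linear":[210,-72,110],"turn":0},{"linear":[210,-76,117],"turn":0}])

```text
t: 4.12
eef_pos: [475.1, 154.4, 212.7]
tcp_rot: [3.141, -0.0, 1.496]
ft_force: [1.6, 0.9, 1.2]
opening: 0.006
```

Run:
```python
from h import *
snap('scene','s3');print(env.state()['ft_force'],env.state()['t'])
im,d,p=load('s3'); c=im[130:330,225:460]; cv2.imwrite('pics/s3c.png',cv2.resize(c,None,fx=2.5,fy=2.5)[:,:,::-1])
```

```text
[-0.22945946 -0.92385704  0.68867729] 4.175
```

View pics/s3c.png

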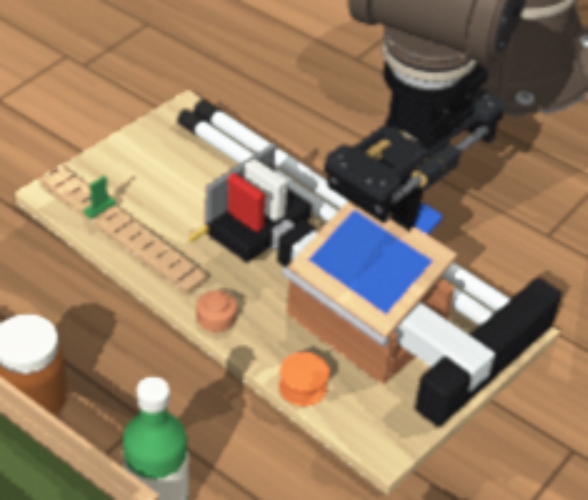

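The lid is following the fingers and is about 0.35 rad open. I'll keep lowering it.

Call:
play_rows(targets=[{"linear":[0,-3,8],"turn":0},{"linear":[0,-6,16],"turn":0},{"linear":[0,-8,23],"turn":0},{"linear":[0,-9,30],"turn":0},{"linear":[0,-9,36],"turn":0},{"linear":[0,-9,40],"turn":0},{"linear":[0,-9,42],"turn":0},{"linear":[0,-9,42],"turn":0},{"linear":[0,-9,42],"turn":0}])

```text
t: 5.3
eef_pos: [466.0, 155.0, 173.3]
tcp_rot: [3.141, -0.0, 1.496]
ft_force: [-11.3, -2.1, 38.1]
opening: 0.006
```

Run:
```python
from h import *
snap('scene','s4');print(env.state()['ft_force'],env.state()['t'])
im,d,p=load('s4'); P=pts(d,p); m=masks(im)['blue']&(P[...,0]>420)&(P[...,0]<600)&(P[...,1]>90)&(P[...,1]<210)&(P[...,2]>85)
q=P[m];X=(q[:,:2]-[494,-2.2])@[.997,-.078]; print(len(q),np.arctan(-np.polyfit(X,q[:,2],1)[0]),np.median(q[:,2]),X.min(),X.max())
c=im[130:330,225:460]; cv2.imwrite('pics/s4c.png',cv2.resize(c,None,fx=2.5,fy=2.5)[:,:,::-1])
```

```text
[-11.18176357  -2.16456521  37.21487502] 5.35
756 -0.0336758627186711 95.9164299181133 -67.43567140326796 43.310133281627024
```

View pics/s4c.png

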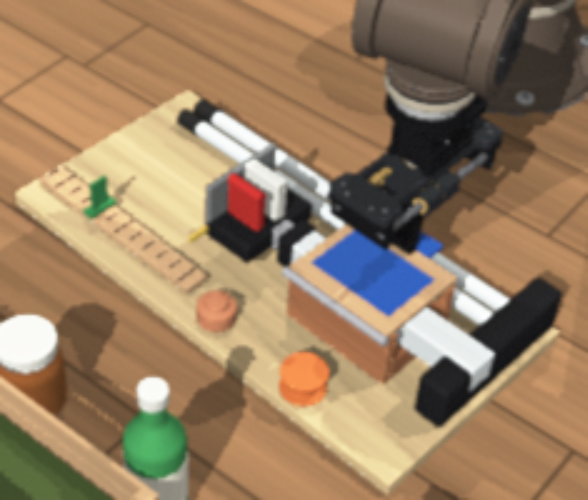

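Call:
play_rows(targets=[{"linear":[0,0,-5],"turn":0},{"linear":[0,0,-20],"turn":0},{"linear":[0,10,-60],"turn":0},{"linear":[-30,30,-110],"turn":0},{"linear":[-80,50,-150],"turn":0},{"linear":[-140,70,-157],"turn":0},{"linear":[-200,80,-157],"turn":0},{"linear":[-260,85,-157],"turn":0},{"linear":[-310,85,-157],"turn":0},{"linear":[-330,85,-157],"turn":0},{"linear":[-330,85,-157],"turn":0},{"linear":[-330,85,-157],"turn":0}], hand=70)

```text
t: 6.85
eef_pos: [526.5, -179.2, 328.2]
tcp_rot: [-3.141, -0.0, 1.497]
ft_force: [0.2, -0.1, 0.9]
opening: 0.736
```

Run:
```python
from h import *
im,d,p=snap('wrist','w5');s=env.state();print(s['eef_pos'],s['tcp_rot'][2],s['ft_force'],s['t'],s['opening'])
snap('scene','s5')
```

```text
[ 526.52994401 -179.036251    328.24483533] 1.4972265281262755 [0.13598703 0.38198882 0.24083188] 6.9 0.7333421888908505
```

View pics/w5.png

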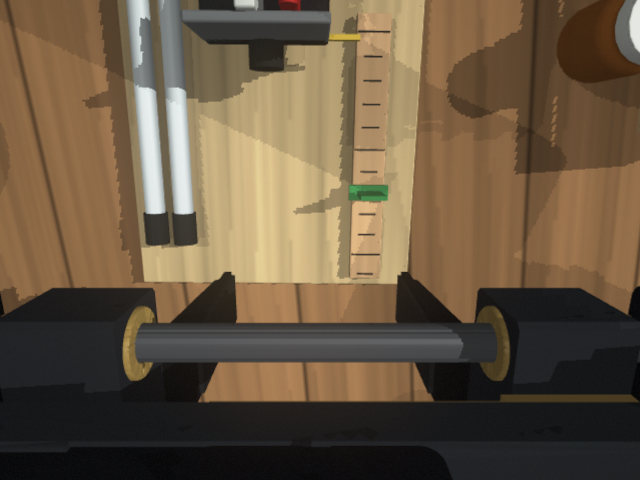

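View pics/s5.png

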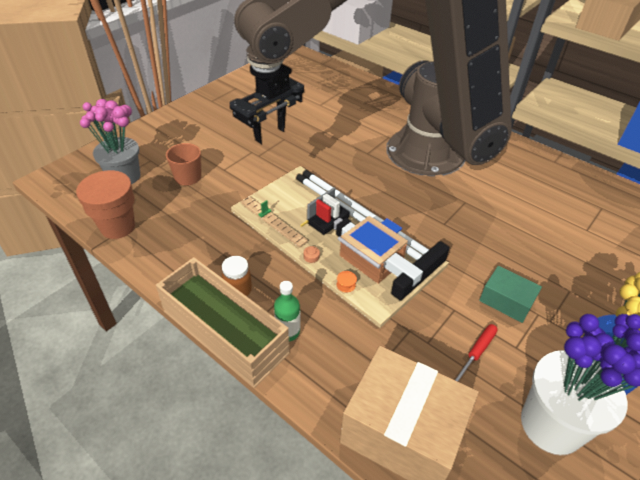

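```bash
python3 - <<'E'
from h import *
a=-.078; ex=np.array([np.cos(a),np.sin(a)]); ey=np.array([-np.sin(a),np.cos(a)]); F=np.array([494,-2.2])
def J(q): q=np.atleast_2d(q); return np.c_[(q[:,:2]-F)@ex,(q[:,:2]-F)@ey,q[:,2]]
for n in ['w5','w1']:
    im,d,p=load(n);P=pts(d,p);hsv=cv2.cvtColor(im,cv2.COLOR_RGB2HSV)
    H,S,V=[hsv[...,i].astype(int) for i in range(3)]
    y=(H>22)&(H<32)&(S>190)&(V>150); nn,l,s,c=cv2.connectedComponentsWithStats(y.astype(np.uint8))
    for i in range(1,nn):
        if s[i,4]>20: print(n,'yellow',s[i],c[i].round(1),J(P[l==i]).mean(0).round(1),'ray60 left/right',J(ray(p,s[i,0]+s[i,2]/2,c[i][1],60)).round(1))
im,d,p=load('w5');P=pts(d,p)
g=masks(im)['green']&(P[...,0]<650)
nn,l,s,c=cv2.connectedComponentsWithStats(g.astype(np.uint8))
for i in range(1,nn):
    if s[i,4]>20:
        print(s[i]); x=s[i,0]+s[i,2]//2
        for v in range(s[i,1]-1,s[i,1]+s[i,3]+1): print(v,im[v,x],J(P[v,x]).round(1)[0])
E
python3 - <<'E'
from h import *
im,d,p=load('w5'); c=im[0:210,180:420]; cv2.imwrite('pics/w5c.png',cv2.resize(c,None,fx=3,fy=2.8,interpolation=cv2.INTER_NEAREST)[:,:,::-1])
E
```

```text
(no output)
```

View pics/w5c.png

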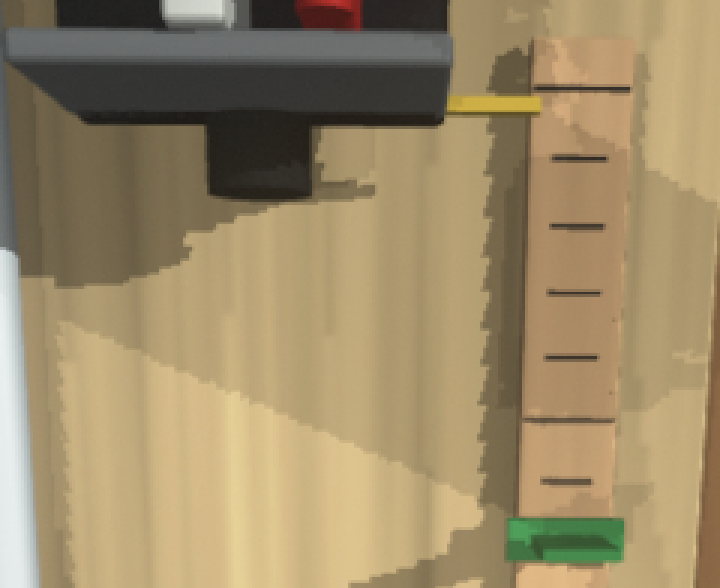

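Run:
```python
from h import *
a=-.078; ex=np.array([np.cos(a),np.sin(a)]); ey=np.array([-np.sin(a),np.cos(a)]); F=np.array([494,-2.2])
def J(q): q=np.atleast_2d(q); return np.c_[(q[:,:2]-F)@ex,(q[:,:2]-F)@ey,q[:,2]]
im,d,p=load('w5');P=pts(d,p)
for u in (340,352):
  for v in range(32,43): print(u,v,im[v,u],J(P[v,u]).round(1)[0],J(ray(p,u,v,60))[0].round(1))
for u in (352,360,372,384):
  for v in range(183,204): print(u,v,im[v,u],J(P[v,u]).round(1)[0])
im,d,p=load('w1');P=pts(d,p)
for v in range(180,192): print('w1',v,im[v,345],J(P[v,345]).round(1)[0],J(ray(p,345,v,60))[0].round(1))
```

```text
340 32 [159 141 102] [ 67.8 -15.2  18.9] [ 65.7 -24.6  60. ]
340 33 [169 148  96] [ 67.8 -16.2  19.6] [ 65.7 -25.3  60. ]
340 34 [191 164  78] [ 65.5 -26.8  63.4] [ 65.7 -26.   60. ]
340 35 [206 176  70] [ 65.5 -27.7  64.2] [ 65.7 -26.8  60. ]
340 36 [205 175  69] [ 65.6 -28.   62.4] [ 65.7 -27.5  60. ]
340 37 [206 176  70] [ 65.6 -28.9  63. ] [ 65.7 -28.2  60. ]
340 38 [206 175  70] [ 65.5 -29.9  64.2] [ 65.7 -29.   60. ]
340 39 [176 149  60] [ 65.6 -30.3  62.9] [ 65.8 -29.7  60. ]
340 40 [101  86  41] [ 65.8 -30.5  60.2] [ 65.8 -30.4  60. ]
340 41 [141 123  80] [ 65.9 -30.7  57.6] [ 65.8 -31.2  60. ]
340 42 [176 156 112] [ 68.1 -22.9  16.8] [ 65.8 -31.9  60. ]
352 32 [100  88  64] [ 78.6 -14.9  17.6] [ 75.2 -24.5  60. ]
352 33 [121 106  64] [ 78.6 -15.7  17.7] [ 75.2 -25.3  60. ]
352 34 [173 148  66] [ 78.7 -16.1  16. ] [ 75.2 -26.   60. ]
352 35 [204 174  69] [ 75.  -27.5  63.4] [ 75.3 -26.7  60. ]
352 36 [205 175  70] [ 75.1 -27.9  62.2] [ 75.3 -27.5  60. ]
352 37 [205 174  70] [ 75.  -29.1  64. ] [ 75.3 -28.2  60. ]
352 38 [205 174  69] [ 75.1 -29.5  62.8] [ 75.3 -28.9  60. ]
35
[... 4005 characters left out ...]
-27.6  17.2] [ 71.9 -23.4  60. ]
w1 181 [138 121  89] [ 74.9 -28.4  18.6] [ 71.9 -24.3  60. ]
w1 182 [138 122  89] [ 74.9 -29.4  18.3] [ 71.9 -25.2  60. ]
w1 183 [149 130  80] [ 74.9 -30.3  18.6] [ 72. -26.  60.]
w1 184 [198 168  68] [ 71.9 -26.7  61.7] [ 72.  -26.9  60. ]
w1 185 [232 204  81] [ 71.7 -27.4  63.4] [ 72.  -27.8  60. ]
w1 186 [231 204  81] [ 71.8 -28.4  62.3] [ 72.  -28.6  60. ]
w1 187 [232 204  82] [ 71.7 -29.1  64. ] [ 72.  -29.5  60. ]
w1 188 [217 184  82] [ 71.8 -30.   62.9] [ 72.  -30.4  60. ]
w1 189 [156 136  87] [ 75.1 -36.3  17.5] [ 72.1 -31.2  60. ]
w1 190 [139 121  89] [ 75.1 -37.2  18. ] [ 72.1 -32.1  60. ]
w1 191 [138 121  89] [ 75.  -38.   19.3] [ 72.1 -33.   60. ]
```

Lid shut. In jig axes with the fin as origin, the pointer is at Y about -28.6 and the flag at about -155.7, so the leg needs about 127 mm of draw. Next I'll put the open fingers over the fin and lever.

Call:
play_rows(targets=[{"linear":[50,-10,20],"turn":0},{"linear":[110,-30,50],"turn":0},{"linear":[150,-39,70],"turn":0},{"linear":[170,-39,85],"turn":0},{"linear":[172,-39,100],"turn":0},{"linear":[172,-39,115],"turn":0},{"linear":[172,-39,130],"turn":0},{"linear":[172,-39,130],"turn":0}], hand=70)

```text
t: 7.95
eef_pos: [500.1, -6.6, 197.1]
tcp_rot: [-3.14, -0.0, 1.495]
ft_force: [-0.1, -1.0, -0.0]
opening: 0.738
```

Run:
```python
from h import *
im,d,p=snap('wrist','w6');s=env.state();print(s['eef_pos'],s['tcp_rot'][2],s['ft_force'],s['t'],s['opening'])
```

```text
[500.35448402  -6.52991163 197.78023357] 1.4948491326114457 [ 0.45116569 -1.25783677  0.86226962] 8.0 0.7368921952220162
```

View pics/w6.png

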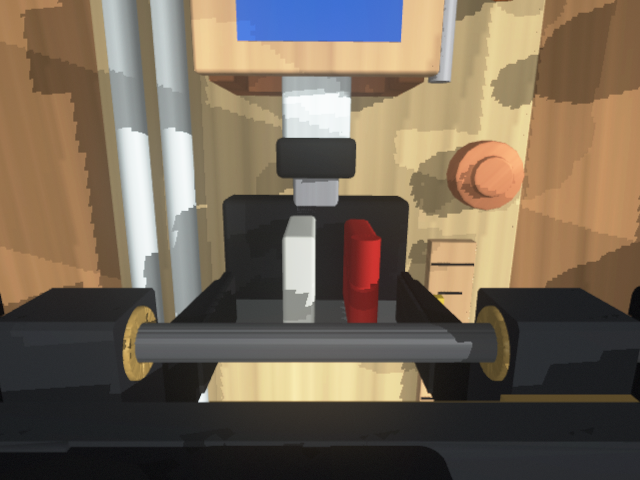

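Fin (300,270) and lever (362,270) sit between the fingertips (235 and 400), with about 20 mm and 8 mm of clearance. I'll go down and draw the leg out.

Call:
play_rows(targets=[{"linear":[0,0,15],"turn":0},{"linear":[0,0,30],"turn":0},{"linear":[0,0,39],"turn":0},{"linear":[0,0,39],"turn":0},{"linear":[-5,0,39],"turn":0},{"linear":[-9,0,39],"turn":0},{"linear":[-13,0,39],"turn":0},{"linear":[-17,0,39],"turn":0},{"linear":[-25,0,39],"turn":0},{"linear":[-35,0,39],"turn":0},{"linear":[-45,0,39],"turn":0},{"linear":[-45,0,39],"turn":0}])

```text
t: 9.5
eef_pos: [496.9, -51.3, 159.4]
tcp_rot: [3.141, 0.0, 1.495]
ft_force: [-0.4, 3.9, 1.8]
opening: 0.738
```

Run:
```python
from h import *
im,d,p=snap('wrist','w7');s=env.state();print(s['eef_pos'],s['tcp_rot'][2],s['ft_force'],s['t'],s['opening'])
snap('scene','s7')
im,d,p=load('s7'); c=im[130:300,205:440]; cv2.imwrite('pics/s7c.png',cv2.resize(c,None,fx=3.2,fy=3.2,interpolation=cv2.INTER_CUBIC)[:,:,::-1])
```

```text
[496.96344286 -51.00863566 159.31965255] 1.495191276717407 [0.43254488 2.78574423 3.20273756] 9.55 0.7378033653516742
```

View pics/w7.png

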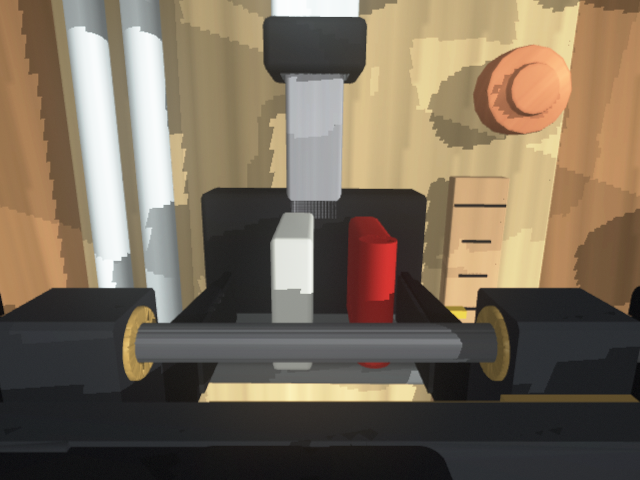

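View pics/s7c.png

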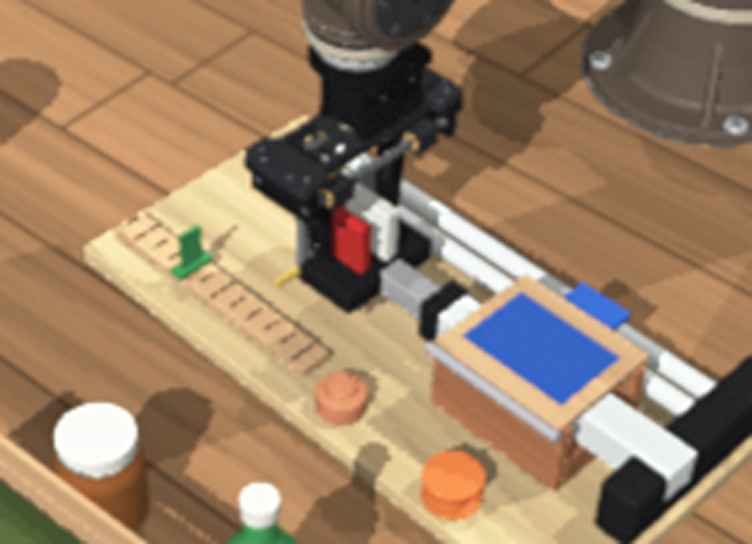

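```bash
cat > m.py <<'E'
from h import *
import sys
a=-.078; ex=np.array([np.cos(a),np.sin(a)]); ey=np.array([-np.sin(a),np.cos(a)]); F=np.array([494,-2.2])
def J(q): q=np.atleast_2d(q); return np.c_[(q[:,:2]-F)@ex,(q[:,:2]-F)@ey,q[:,2]]
def edge(n):
    im,d,p=load(n);P=pts(d,p);Q=J(P.reshape(-1,3)).reshape(480,640,3)
    b=(abs(Q[...,2]-72)<3)&(abs(Q[...,0])<45)&(im.max(-1)<70)&(Q[...,1]<40)
    out=[]
    for u in range(0,640):
        v=np.where(b[:280,u])[0]
        if len(v)>5 and not(abs(Q[v[0],u,0])<20): out.append(Q[v[0],u])
    o=np.array(out)
    print(n,'head inner edge Y',np.median(o[:,1]).round(2),len(o))
    f=(im.min(-1)>140)&(Q[...,2]>119)&(Q[...,2]<126)&(abs(Q[...,0])<15); v=np.where(f.any(1))[0]
    if len(v): print(' fin inner top edge Y',np.median(Q[v[0]][f[v[0]],1]).round(2),np.median(Q[v[0]+1][f[v[0]+1],1]).round(2),'X',np.median(Q[f][:,0]).round(1),Q[f][:,0].min().round(1),Q[f][:,0].max().round(1))
    r=(im[...,0]>110)&(im[...,1]<50)&(Q[...,2]>105)&(Q[...,2]<126)&(Q[...,0]>5)&(Q[...,0]<45)
    q=Q[r]; print(' lever X',np.percentile(q[:,0],[2,50,98]).round(1) if len(q) else None)
for n in sys.argv[1:]: edge(n)
E
python3 m.py w1 w6 w7
python3 - <<'E'
import sys; sys.argv=['x']
from m import *
im,d,p=load('w7');P=pts(d,p)
for v in range(304,322): print(v,im[v,457],J(P[v,457])[0].round(1))
E
```

```text
w1 head inner edge Y 30.72 59
 fin inner top edge Y 23.18 22.49 X -0.1 -6.9 6.6
 lever X [22.8 24.  25.5]
w6 head inner edge Y 31.4 90
 fin inner top edge Y 23.72 23.59 X 0.4 -6.9 6.3
 lever X [22.8 26.9 33. ]
w7 head inner edge Y -5.29 109
 fin inner top edge Y -12.75 -12.96 X -0.5 -7.1 6.2
 lever X [23.4 26.5 32.8]
304 [230 194 142] [ 89.  -74.2  27.9]
305 [221 183 128] [ 88.9 -74.6  28.4]
306 [182 151  82] [  7.2  18.3 251.7]
307 [152 129  51] [ 78.4 -63.7  57.3]
308 [153 131  52] [ 77.9 -63.5  58.9]
309 [153 130  51] [ 77.2 -63.2  60.9]
310 [185 157  61] [ 76.9 -63.4  61.7]
311 [230 201  78] [ 76.5 -63.3  63.1]
312 [239 216  83] [ 76.8 -64.1  62.4]
313 [239 215  83] [ 76.9 -64.8  62. ]
314 [239 214  83] [ 76.8 -65.1  62.7]
315 [239 215  83] [ 76.9 -65.7  62.4]
316 [236 211  81] [ 76.5 -65.7  63.5]
317 [218 185  72] [ 76.8 -66.5  63. ]
318 [141 119  48] [ 76.8 -67.   63. ]
319 [31 27 23] [ 51.8 -36.7 130.9]
320 [31 27 23] [ 51.8 -36.9 131. ]
321 [30 25 21] [ 51.7 -37.2 131.2]
```

Call:
play_rows(targets=[{"linear":[-6,0,0],"turn":0},{"linear":[-16,0,0],"turn":0},{"linear":[-28,0,0],"turn":0},{"linear":[-40,0,0],"turn":0},{"linear":[-52,0,0],"turn":0},{"linear":[-64,0,0],"turn":0},{"linear":[-75,0,0],"turn":0},{"linear":[-83,0,0],"turn":0},{"linear":[-88,0,0],"turn":0},{"linear":[-90,0,0],"turn":0},{"linear":[-90,0,0],"turn":0},{"linear":[-90,0,0],"turn":0}])

```text
t: 11.1
eef_pos: [489.8, -140.0, 159.1]
tcp_rot: [-3.14, -0.001, 1.496]
ft_force: [-1.6, 4.7, 3.2]
opening: 0.735
```

```bash
python3 - <<'E'
from h import *
im,d,p=snap('wrist','w8');s=env.state();print(s['eef_pos'],s['tcp_rot'][2],s['ft_force'],s['t'],s['opening'])
snap('scene','s8');snap('top','t8')
im,d,p=load('s8'); c=im[130:300,205:440]; cv2.imwrite('pics/s8c.png',cv2.resize(c,None,fx=3.2,fy=3.2,interpolation=cv2.INTER_CUBIC)[:,:,::-1])
E
python3 m.py w8
```

```text
[ 489.78193319 -139.99121026  159.10835787] 1.4960892868386213 [-2.12472002  5.02175951  3.75193436] 11.15 0.7364857736405286
w8 head inner edge Y -94.17 110
 fin inner top edge Y -101.6 -101.9 X -1.0 -7.8 5.5
 lever X [21.2 25.5 32.9]
```

View pics/w8.png

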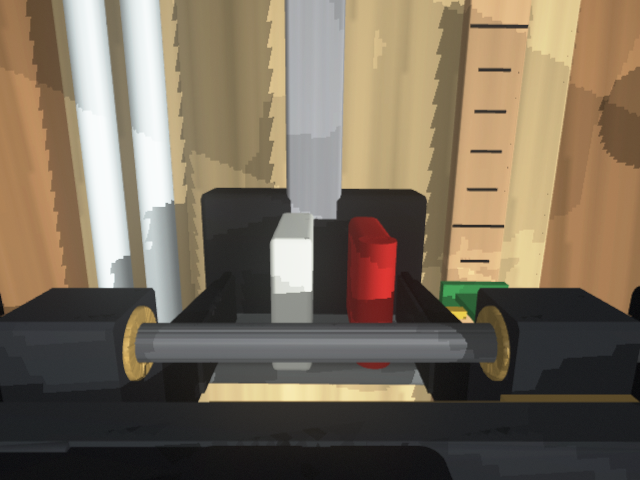

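View pics/s8c.png

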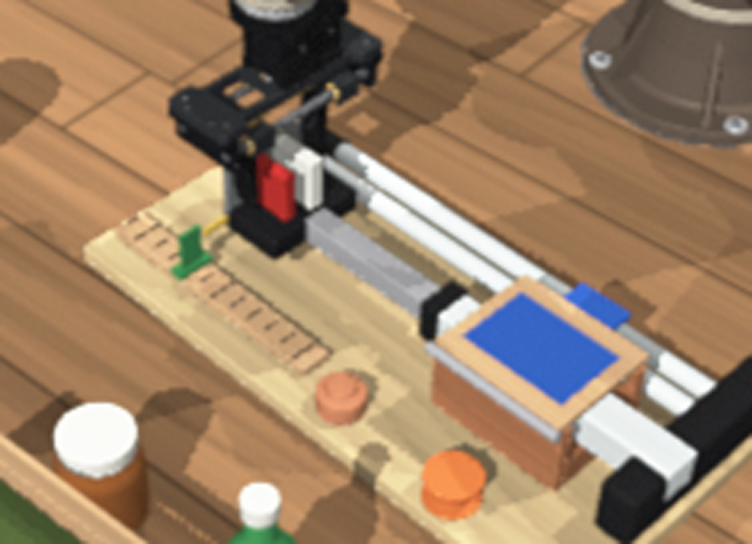

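Run:
```python
import sys; sys.argv=['x']
from m import *
im,d,p=load('w8');P=pts(d,p)
for u in (458,470):
  for v in range(280,324,1): 
    if im[v,u].max()>50: print(u,v,im[v,u],J(P[v,u])[0].round(1))
c=im[260:340,420:520]; cv2.imwrite('pics/w8c.png',cv2.resize(c,None,fx=7,fy=7,interpolation=cv2.INTER_NEAREST)[:,:,::-1])
```

```text
458 280 [187 161 115] [  88.2 -148.6   26.9]
458 281 [105 123  80] [  88.1 -149.1   27.1]
458 282 [50 97 56] [  87.6 -149.1   28.8]
458 283 [49 97 55] [  86.9 -149.    30.9]
458 284 [ 52 111  62] [  86.3 -149.    32.5]
458 285 [ 66 146  80] [  85.8 -148.9   34.3]
458 286 [ 71 162  88] [  86.1 -149.8   33.5]
458 287 [ 71 162  89] [  85.8 -150.1   34.4]
458 288 [ 71 162  89] [  85.9 -150.7   34.3]
458 289 [ 71 162  89] [  86.2 -151.5   33.6]
458 290 [ 72 163  90] [  85.9 -151.7   34.6]
458 291 [ 71 163  88] [  86.1 -152.5   34.2]
458 292 [ 69 156  86] [  86.3 -153.3   33.7]
458 293 [ 60 131  73] [  85.8 -153.3   35.3]
458 294 [47 97 55] [  85.9 -153.9   35. ]
458 295 [47 96 54] [  85.1 -153.6   37.3]
458 296 [45 88 50] [  85.1 -154.1   37.5]
458 297 [41 78 44] [  84.5 -154.    39.2]
458 298 [40 76 44] [  84.4 -154.4   39.8]
458 299 [40 75 44] [  84.7 -155.3   39. ]
458 300 [40 76 44] [  84.5 -155.6   39.6]
458 301 [40 75 44] [  84.6 -156.2   39.8]
458 302 [41 78 45] [  84.4 -156.5   40.3]
458 303 [43 86 49] [  84.7 -157.4   39.6]
458 304 [ 48 101  57] [  84.5 -157.6   40.4]
458 305 [ 5
[... 1865 characters left out ...]
.2   52.7]
470 308 [44 95 54] [  85.1 -153.5   55.7]
470 309 [43 90 51] [  85.2 -154.    55.7]
470 310 [38 79 46] [  84.7 -154.    57. ]
470 311 [36 74 41] [  84.8 -154.6   56.8]
470 312 [38 76 44] [  84.7 -155.    57.2]
470 313 [38 75 43] [  84.6 -155.3   57.7]
470 314 [36 75 42] [  84.9 -156.2   57. ]
470 315 [35 74 41] [  84.6 -156.3   57.8]
470 316 [56 83 50] [  84.7 -156.9   57.7]
470 317 [110 112  74] [  84.2 -156.9   59. ]
470 318 [187 160 114] [  84.9 -158.1   57.5]
470 319 [230 193 141] [  97.1 -172.4   27.2]
470 320 [229 193 141] [  96.9 -172.7   27.9]
470 321 [229 192 140] [  96.9 -173.3   27.9]
470 322 [201 165 122] [  96.5 -173.4   29. ]
470 323 [80 72 62] [  39.4 -108.1  171. ]
```

View pics/w8c.png

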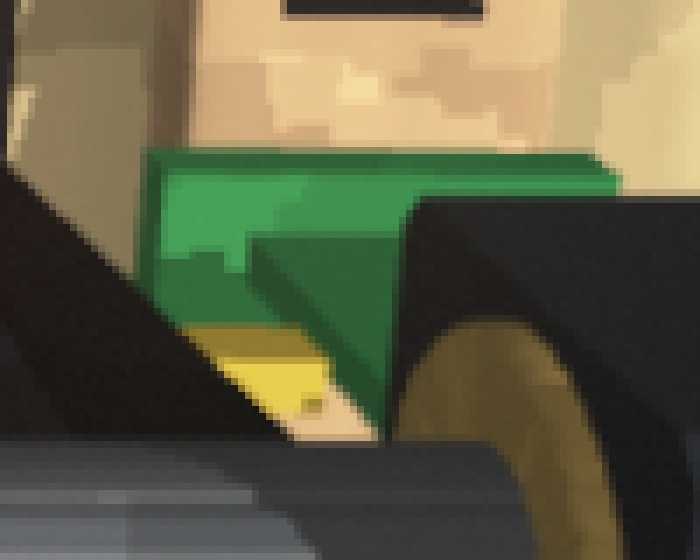

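Pointer centre is at Y -154.3 and flag centre at -155.7, so the leg is 1.4 mm short. I'll nudge it out 1.5 mm, hold, then squeeze.

Call:
play_rows(targets=[{"linear":[-1.5,0,0],"turn":0},{"linear":[-1.5,0,0],"turn":0},{"linear":[-1.5,0,0],"turn":0},{"linear":[-1.5,0,0],"turn":0},{"linear":[-1.5,0,0],"turn":0}])

```text
t: 11.88
eef_pos: [489.7, -141.4, 159.1]
tcp_rot: [-3.14, -0.001, 1.496]
ft_force: [-1.9, 4.4, 3.1]
opening: 0.736
```

Call:
play_rows(targets=[{"linear":[0,0,0],"turn":0},{"linear":[0,0,0],"turn":0},{"linear":[0,0,0],"turn":0},{"linear":[0,0,0],"turn":0},{"linear":[0,0,0],"turn":0},{"linear":[0,0,0],"turn":0},{"linear":[0,0,0],"turn":0},{"linear":[0,0,0],"turn":0},{"linear":[0,0,0],"turn":0},{"linear":[0,0,0],"turn":0}], hand=0)

```text
t: 13.12
eef_pos: [488.3, -140.9, 158.7]
tcp_rot: [-3.137, -0.002, 1.496]
ft_force: [-10.2, 6.7, 4.4]
opening: 0.288
```

```bash
python3 - <<'E'
from h import *
im,d,p=snap('wrist','w9');s=env.state();print(s['eef_pos'],s['tcp_rot'][2],s['ft_force'],s['t'],s['opening']*95.1)
snap('scene','s9')
im,d,p=load('s9'); c=im[130:300,205:440]; cv2.imwrite('pics/s9c.png',cv2.resize(c,None,fx=3.2,fy=3.2,interpolation=cv2.INTER_CUBIC)[:,:,::-1])
E
python3 m.py w9
```

```text
[ 488.33875747 -140.9508993   158.74679455] 1.4957554092820915 [-8.92888854  7.36298089  5.24940293] 13.175 27.561003416773612
w9 head inner edge Y -95.06 110
 fin inner top edge Y -102.62 -102.77 X -0.8 -7.9 5.7
 lever X [ 8.1 12.1 19.3]
```

View pics/w9.png

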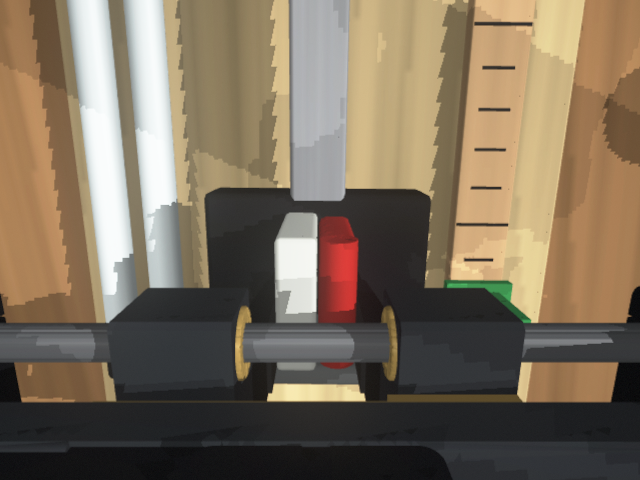

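View pics/s9c.png

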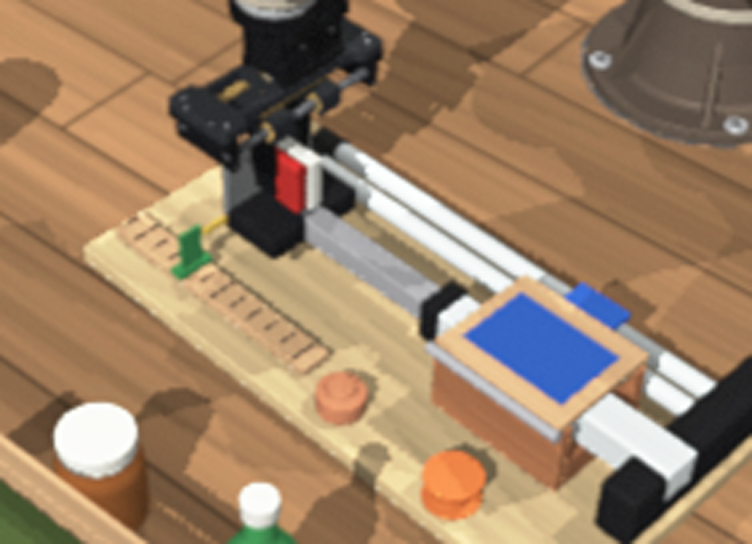

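Call:
play_rows(targets=[{"linear":[0,0,0],"turn":0},{"linear":[0,0,0],"turn":0},{"linear":[0,0,0],"turn":0},{"linear":[0,0,0],"turn":0},{"linear":[0,0,0],"turn":0},{"linear":[0,0,0],"turn":0},{"linear":[0,0,0],"turn":0},{"linear":[0,0,0],"turn":0}])

```text
t: 14.22
eef_pos: [488.3, -141.0, 158.7]
tcp_rot: [-3.137, -0.002, 1.496]
ft_force: [-10.3, 6.5, 4.4]
opening: 0.291
```

```bash
python3 - <<'E'
from h import *
im,d,p=snap('wrist','w10');s=env.state();print(s['eef_pos'],s['ft_force'],s['t'],s['opening']*95.1)
im,d,p=snap('scene','s10'); P=pts(d,p); m=masks(im)['blue']&(P[...,0]>420)&(P[...,0]<600)&(P[...,1]>90)&(P[...,1]<210)&(P[...,2]>85)
q=P[m];X=(q[:,:2]-[494,-2.2])@[.997,-.078]; print('lid',np.arctan(-np.polyfit(X,q[:,2],1)[0]),np.median(q[:,2]))
i0=load('scene0')[0]; y=lambda im:np.argwhere((abs(cv2.cvtColor(im,cv2.COLOR_RGB2HSV)[...,0].astype(int)-27)<6)&(cv2.cvtColor(im,cv2.COLOR_RGB2HSV)[...,1]>150))
c=im[185:230,240:300]; cv2.imwrite('pics/s10c.png',cv2.resize(c,None,fx=12,fy=12,interpolation=cv2.INTER_CUBIC)[:,:,::-1])
E
python3 m.py w10
```

```text
[ 488.32456691 -140.92678324  158.73857922] [-10.3889608    5.40035979   3.33116937] 14.275 27.42980331786983
lid -0.019140654165633694 95.96923597412825
w10 head inner edge Y -95.01 112
 fin inner top edge Y -102.58 -102.73 X -0.8 -7.9 5.7
 lever X [ 7.7 12.  19.3]
```

View pics/s10c.png

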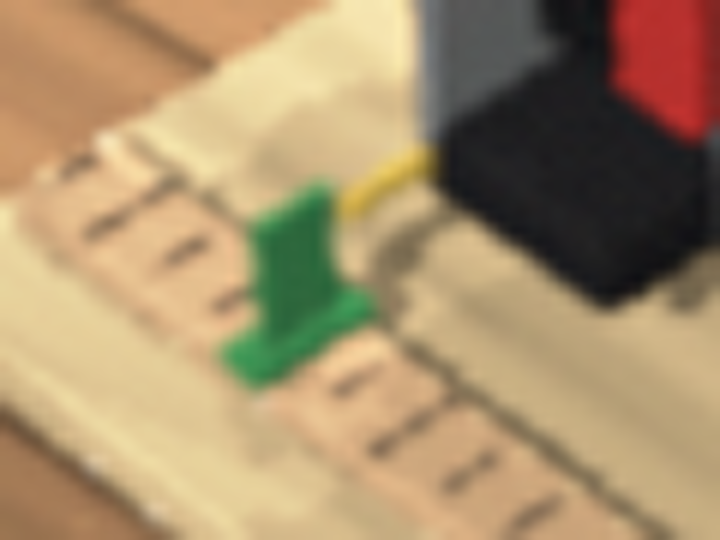

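The pointer lines up with the flag plate, the lever is shut and the lid is level. Everything has stayed put, so I'm handing in.

Run:
```python
from cell import env
print(env.job_done())
```

```text
the job is handed in; nothing more can be done
None
```

I shut the lid, drew the leg out to the flag with the lever still open, then squeezed the lever closed against the fin. I handed in at about 14.3 s, with the fingers still squeezing.

What the last checks showed:
- **Lid:** it reads level in the last scene picture, with the panel about 96 mm above the bench against 95 mm given for the shut tab. The fit gave -0.02 rad, which is zero within measuring error. I closed it at about 0.6 rad/s.
- **Pointer:** about 0.5 mm short of the flag's centre along the leg. The wrist camera showed no drift over the last second. I had no direct view of the pointer after the squeeze, so this comes from how far the head moved; the scene picture agrees.
- **Lever:** the opening between the fingers is 27.5 mm, against 28 mm for fin and shut lever. The lever moved about 14 mm in the wrist view.
- **Grip force:** I could not measure it on each side. The grip is set to about 30 N, and the wrist reads a steady sideways force of about 10 N because the fingers sit about 1 mm off centre. I left that as it was.
- **Bystanders:** I kept the moves clear of them, and those in view look unmoved, but I did not measure their positions again at the end.

One move call was refused because its rows lacked a "turn" value; it moved nothing.

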